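# Set the leaf spring's clamp dial by a 10 N press test

### The job

Press the steel leaf spring on its black plastic bar, half way along, with 10 N (within 1 N) for half a second and see how far below the red band its yellow tip sinks; let go, then turn the black clicking dial on the sloped panel clockwise, by as many clicks as it takes for the same 10 N press to bring the tip level with the red band. Finish with that 10 N press, held for half a second with the tip in the band, then let go of everything; never press the spring with more than 16 N, and leave the other things where they are.

Things in the scene. Friction and masses are not known exactly. Their poses are not given: they have to be found in the camera images.
- rig: The leaf spring tester, fixed to the bench: white base plate 200 (x) by 400 (y) by 10 mm; origin at table level, 10 mm from the plate's middle towards +y; z up, x away from the robot (turned by up to 0.25 rad). In this frame: gauge post 34 mm wide, 6 mm thick, 140 mm high at y -193 mm; console with the dial at y 30 to 176 mm.
- clamp (a point): Pivot of the leaf spring in the grey clamp tower (60 by 46 mm, 129 mm high), at rig x 0, y -20, z 100 mm. The spring runs from here 160 mm towards the rig's -y, its tip ending short of the gauge post.
- panel (a point): Centre of the console's sloped white panel, 146 by 146 mm, at rig x 15, y 103, z 75 mm. The panel faces up and towards the robot: its normal leans 30 degrees from vertical towards the rig's -x. The dial stands at its centre.
- press_bar: Black, slippery plastic bar, round, 12 mm thick and 28 mm long, half sunk in the spring, lying across the spring (along the rig's x) half way along its free length. This is where to press. Origin: centre of the spring under the bar; z is square to the spring.
- press_top (a point): Top line of the plastic bar, its middle: 8 mm above the spring's centre plane.
- blade_tip (a point): Middle of the leaf spring's free end: steel strip 24 mm wide, 3 mm thick, last 10 mm yellow. It stays straight and turns about its root. Preloaded up against a stop, it does not move until the press at the bar passes some 1 to 6 N (hidden, varies); beyond that the bar gives about 1.8 mm per N and the tip, twice as far out, 3.6 mm per N. It springs back when let go.
- band (a point): Centre of the red band on the gauge post, on the face towards the tip. The band is 8 mm high (4 mm up and down from here) and lies 100 mm above the table; black lines above and below it are 8 mm apart. At the start a 10 N press always sinks the tip some 13 to 32 mm below this height.
- blade (a joint): How far the spring is bent down against its clamp, rad: 0 resting on its stop, grows when pressed (about 0.10 to 0.19 at 10 N), ends at 0.40.
- dial (a joint): Turn of the dial, rad, clockwise seen facing the panel; 0 at its first stop (pointer down the slope), 3.84 at its last. It clicks every 20 degrees (0.349 rad; peak torque 0.15 N m) and falls into the nearest click when let go. Each click clockwise tilts clamp and spring up by 0.0255 rad: the tip rises 4 mm (4.2 mm under load). Starts at 0 or at the first click.
- dial_grip (a point): Grip point of the black dial: on its axis, 37 mm out from the panel. Round skirt 44 mm across, its top 14 mm out from the panel; on it a straight grip bar 42 mm long, 14 mm thick, up to 44 mm out. Own axes turn with the dial: z out along its axis (square to the panel), x along the bar (white pointer at -x), y across it. At dial 0 the bar points straight up the slope.
- beaker: Glass beaker, 68 mm wide, 95 mm high; origin under its centre. Leave alone.
- lamp_board: White board 90 by 150 by 18 mm with a small lamp and two terminals, 58 mm high in all; origin under its centre, z up. Leave alone.
- meter: Grey meter, 130 by 100 mm, 55 mm high with its sockets; origin under its centre. Leave alone.
- bottle: Bottle, 60 mm wide, 130 mm high; origin under its centre. Leave alone.
- driver: Screwdriver, 130 mm long, lying on the bench behind the rig; origin under its middle. Leave alone.
- weight: Brass weight, 36 mm wide, 42 mm high, standing on the rig's base plate behind the clamp tower; origin under its centre. Leave alone.
- clip: Small red and steel clip, 50 by 18 by 26 mm, lying on the rig's base plate in front of the spring; origin under its centre. Leave alone.

How it is judged:
On the way, in this order (a step that is already met when the one before it is completed fails the run):
1. the plastic bar is pressed with 9 to 11 N (10 N within 1 N) for 0.5 s and the tip is seen to sink below the red band (contact force between the fingers and press_bar between 9 and 11 N and z of blade_tip in the frame of rig below 0.0945 m), for 0.5 s.
2. the spring is let go and the dial stands at least one click further than it can have started (value of joint blade below 0.01 rad and value of joint dial above 0.6 rad), for 0.2 s.
3. pressed again on the plastic bar with 9 to 11 N for 0.5 s, the tip is level with the red band (tip centre within 4 mm of the band's centre height) (contact force between the fingers and press_bar between 9 and 11 N and z of blade_tip in the frame of rig between 0.096 and 0.104 m), for 0.5 s.
At the end, for the whole second after the job is handed in: The spring is let go and rests on its stop (blade joint under 0.01 rad), the dial stands still at a higher click (above 0.6 rad), the robot touches nothing of the rig, and every bystander is within 20 mm of where it started (all of step 2 and velocity of joint dial between -0.05 and 0.05 rad/s and contact force between each of the arm, the fingers and rig below 0.1 N and distance of each of beaker, lamp_board, meter, bottle, driver, weight, clip from where it was at the start of the episode below 0.02 m).
It fails at once if the spring is pressed with more than 16 N (contact force between any of the fingers, the arm and press_bar above 16 N).
It fails at once if a bystander is moved by more than 20 mm (distance of any of beaker, lamp_board, meter, bottle, driver, weight, clip from where it was at the start of the episode above 0.02 m).
It also fails if it takes over 72 s, if anything falls off the work surface, if the arm or the gripper's body presses on something with over 40 N, if the wrist force passes 120 N, or if a joint passes its speed limit or range.

### The arm

A 6-joint arm with a two-finger parallel gripper is mounted at the origin on the work surface. World frame = base frame: x ahead of the robot, y to its left, z up, the work surface at z = 0. Lengths are in m, angles in rad, forces in N, time in s.
With the tool pointing down it reaches from about 0.325 to 0.775 m from the base axis. Payload 5.5 kg.
Tool frame: the origin (TCP) lies on the centre line of the jaws, within the pads' length; the fingertips stand 19 mm ahead of it and the grasp point (between the pads) is the TCP; z points along the fingers, y is the line along which they close (so a half turn about z gives the same grasp; the last joint's range is limited). The gripper opens to 85 mm and grips with 20 to 120 N. Pads are 22 mm wide; open, the fingers measure 114 mm over their backs; the gripper's body (76 mm by 85 mm) begins 54 mm behind the grasp point. The pads swing forward as they close: fully open they stand 13 mm farther back than shut.
Start: joints at [1.229, 0.091, 1.231, -0, 1.82, -0.057], TCP at [0.169, 0.576, 0.25] pointing down, gripper open.
Joint ranges: [-2.87, 2.87], [-0.86, 2.18], [0.17, 2.46], [-1.51, 4.65], [0.06, 2.69], [-2.65, 2.65]. Speed limits (rad/s): [2.57, 2.57, 3.01, 3.14, 3.14, 3.14].

### API

Orientations are given as a rotation vector (axis times angle).
In Python, from station import r, read_camera, ticket gives the robot as it stands.
- The arm moves only by the tool arm_command, never from a script. Its argument "plan" is a list of rows, each a list of 3 entries, a list of its own where there are three numbers: the turn, a rotation vector about the tool's x, y, z in units of pi/4 rad (1.0 is pi/4 rad), then the shift along the tool's x, y, z in units of 0.4 m (1.0 is 0.4 m), then the opening, from -1 (shut) to 1 (fully open). In form: [[[rx, ry, rz], [dx, dy, dz], gripper], ...]. A call has 1 to 20 rows; each row shifts and turns the commanded pose from where the row before left it, along the tool's axes as they then stand; what a row does not reach is not made up. A row lasts 1/12 s, in which the tool goes at most 41.7 mm and 7.16 degrees, less where a joint would pass 70% of its speed; a pose out of reach is approached as far as the arm can. A call with a number of a shift or a turn outside -1 to 1 is refused whole. A call with a gripper value outside its range is refused whole. The fingers move at their own pace and stop on an object; the grip force is fixed at half the most. Time passes only in rows, so rows that do not move let the fingers close. It gives the time, the measured TCP pose, the force, the opening and the grip force at its end, in the units of the state.
- r.observe(): the state, without advancing time (a new reading comes with each control period).
- read_camera(name): name is "side" or "top"; returns a dict with "image" (480x640x3 uint8, red, green, blue), "z_map" (480x640 float32, m along the optical axis (not along the pixel's ray), 0 where there is no reading), "vertical_fov" (degrees; the focal length in pixels is half the picture's height over the tangent of half this angle, whatever the lens; pixels are square), "cx", "cy" (the principal point, pixels), "eye" and "rotation" of the camera in the world. Camera axes: x right, y down, z forward; pixel columns grow to the right and rows downward; lengths in m; the calibration is good to about 2 mm. A picture is of the moment at which its call begins.
- ticket.close_job(): hands the job in; it is judged then, once.
The state is a dict: "clock": time; "q": joint angles; "joint_velocities": joint speeds; "tau": joint torques, N m; "eef_pos": TCP position; "tool_rot": TCP orientation; "force": force on the tool from outside, world axes, zero at the start; "moment": the same for the moment, N m; "opening": finger opening in m; "grip_force": force on a finger pad.
Only numpy, scipy, OpenCV 4.12 (cv2) and the standard library are available. Lean on these libraries where they do the work, as an engineer would, in place of code of your own. Each camera call takes 0.05 s, during which the arm holds its last target. There are 200 camera calls.

## Working session

There is one attempt and no reset: what is moved stays moved. The work goes in short steps, Python scripts to look and compute and a tool call to move; the robot and the scene stay as the last step left them, time stands still between calls to the robot, and variables do not carry over. Pictures are saved under pics/ and viewed, at most 10 in all, crops included, and the job is handed in when it is done.

Besides the shell and the picture viewer there is one more tool, called after "Request:" as name([rows], argument=value, ...), one row to a line, values as JSON. arm_command: Moves the arm, as the interface text tells. Shifts and turns lie within -1 to 1; 1 stands for 0.4 m of shift or pi/4 rad of turn. Its arguments: {"type":"object","properties":{"plan":{"type":"array","items":{"type":"array"}}},"required":["plan"]}

```bash
mkdir -p pics; ls; python3 - <<'E'
from station import r, read_camera
import cv2, numpy as np, pickle
o=r.observe(); print({k:np.round(v,3) for k,v in o.items()})
for n in ("side","top"):
    c=read_camera(n); pickle.dump(c,open(n+".pkl","wb"))
    cv2.imwrite(f"pics/{n}0.png",c["image"][:,:,::-1])
    print(n,c["vertical_fov"],c["cx"],c["cy"],np.round(c["eye"],3),np.round(c["rotation"],3))
E
```

```text
pics
{'clock': np.float64(0.0), 'q': array([ 1.229,  0.092,  1.232, -0.   ,  1.82 , -0.057]), 'joint_velocities': array([ 0.   ,  0.   , -0.001, -0.   , -0.   ,  0.001]), 'tau': array([-0.0000e+00, -4.5872e+01, -4.1803e+01,  0.0000e+00,  1.1000e-02,
       -0.0000e+00]), 'eef_pos': array([0.169, 0.576, 0.249]), 'tool_rot': array([-4.460e-01, -3.109e+00,  3.000e-03]), 'force': array([-0.482,  0.091, -0.595]), 'moment': array([ 0.021,  0.007, -0.034]), 'grip_force': np.float64(0.0), 'opening': np.float64(0.085)}
side 52.31965092382896 321.5369811741812 234.0969712913414 [ 0.555 -1.04   0.761] [-2.143 -0.019 -0.005]
top 53.118301253336604 317.11150648735384 243.95140988550034 [ 0.368 -0.007  1.39 ] [-2.155  2.118 -0.157]
```

View pics/side0.png

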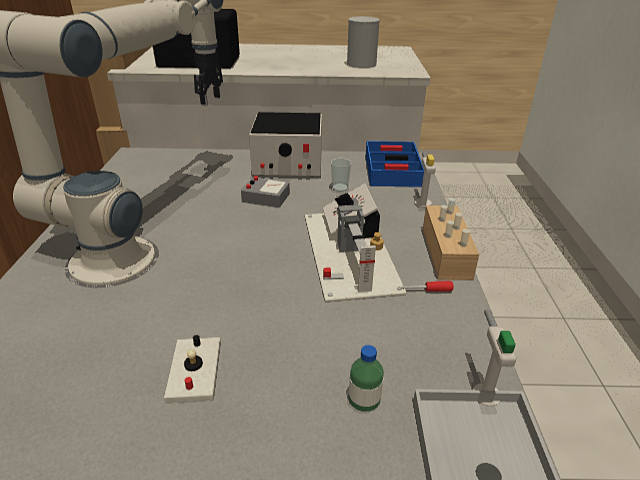

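View pics/top0.png

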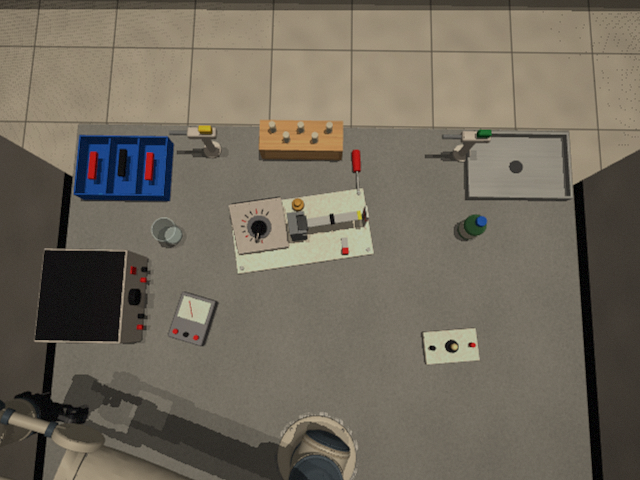

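Side view: rig around (350,240), gauge post at (367,265), console at (350,205), facing the camera with its -y end. Top view: plate corners about (230,205), (365,190), (373,252), (238,272); dial at (258,230), bar at (332,219), tip at (358,216).

```bash
cat > h.py <<'E'
import numpy as np, cv2, pickle
from scipy.spatial.transform import Rotation as R
def K(c):
    f=240/np.tan(np.radians(c["vertical_fov"])/2); return f
def rot(c):
    m=np.array(c["rotation"]); return m if m.shape==(3,3) else R.from_rotvec(m).as_matrix()
def cloud(c):
    v,u=np.mgrid[0:480,0:640]; z=c["z_map"]; f=K(c)
    p=np.stack([(u-c["cx"])/f*z,(v-c["cy"])/f*z,z],-1)
    return p@rot(c).T+c["eye"]
def proj(c,P):
    p=(np.atleast_2d(P)-c["eye"])@rot(c); f=K(c)
    return np.c_[p[:,0]/p[:,2]*f+c["cx"],p[:,1]/p[:,2]*f+c["cy"]]
def crop(c,u0,v0,w,h,s,name):
    im=c["image"][v0:v0+h,u0:u0+w,::-1]
    cv2.imwrite("pics/"+name,cv2.resize(im,None,fx=s,fy=s,interpolation=cv2.INTER_CUBIC))
E
python3 - <<'E'
from h import *
c=pickle.load(open("top.pkl","rb")); P=cloud(c)
reg=np.zeros((480,640),bool); reg[175:285,220:385]=1
m=reg&(P[...,2]>.005)&(P[...,2]<.018)&(c["image"].min(-1)>120)
m2=m.astype(np.uint8); n,l,s,_=cv2.connectedComponentsWithStats(m2,connectivity=8)
pts=P[m][:,:2].astype(np.float32); print(len(pts), P[m][:,2].mean())
rect=cv2.minAreaRect(pts*1000); print(rect)
# panel: fit plane
for n in ("top","side"):
    c=pickle.load(open(n+".pkl","rb")); P=cloud(c)
    print(n,'table z',np.median(P[...,2][(abs(P[...,2])<.02)]))
c=pickle.load(open("top.pkl","rb")); P=cloud(c)
for u,v in ((258,230),(332,219),(320,221),(358,216),(365,214),(298,226)): print(u,v,P[v,u].round(4))
crop(c,220,180,160,100,5,"topc.png")
c=pickle.load(open("side.pkl","rb")); crop(c,295,170,130,140,4,"sidec.png")
E
```

```text
4451 0.010590483623657335
((641.94287109375, 58.79298400878906), (231.1272735595703, 399.6240234375), 9.554045677185059)
top table z 0.000813088443027632
side table z 5.355374084270448e-05
258 230 [0.6038 0.167  0.1138]
332 219 [ 0.6388 -0.0329  0.107 ]
320 221 [ 6.338e-01 -2.000e-04  1.017e-01]
358 216 [ 0.6486 -0.1038  0.1057]
365 214 [ 0.6528 -0.1222  0.1133]
298 226 [0.6163 0.059  0.1152]
```

View pics/topc.png

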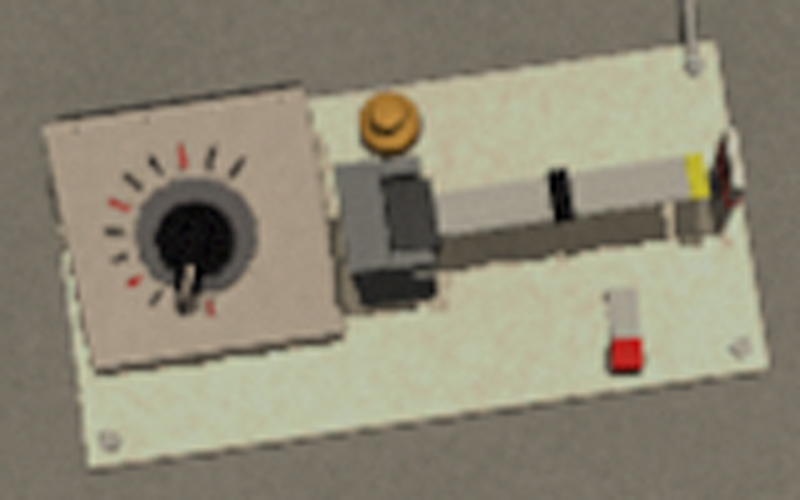

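View pics/sidec.png

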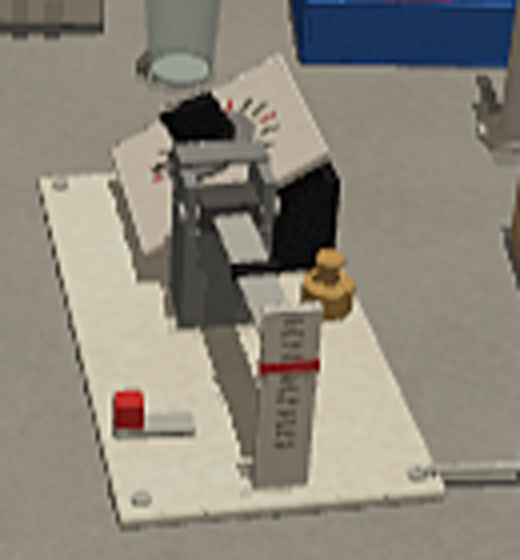

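The crops show the plate corners at crop (90,467), (768,370), (715,42), the dial axis near (190,235) with its pointer down the slope a bit to the left, press bar at (561,195), tip at (698,177), and the band face at (722,185). In the side crop the red band is at (289,367).

```bash
cat >> h.py <<'E'
def onz(c,u,v,z):
    d=rot(c)@np.array([(u-c["cx"])/K(c),(v-c["cy"])/K(c),1]); e=np.array(c["eye"]); return e+d*(z-e[2])/d[2]
E
python3 - <<'E'
from h import *
c=pickle.load(open("top.pkl","rb")); P=cloud(c)
pc=lambda x,y:((x+.5)/5-.5+220,(y+.5)/5-.5+180)
A=onz(c,*pc(90,467),.01);B=onz(c,*pc(768,370),.01);D=onz(c,*pc(715,42),.01)
print(A,B,D,np.linalg.norm(A-B),np.linalg.norm(B-D))
d=A-B; yaw=np.arctan2(-d[0],d[1]); print('yaw AB',yaw); e=D-B; print('yaw BD',np.arctan2(e[1],e[0]))
mid=(A+D)/2; print('plate mid',mid)
def rigpose(yaw):
    Rz=R.from_euler('z',yaw).as_matrix(); o=mid+Rz@[0,.01,0]; o[2]=0; return Rz,o
Rz,o=rigpose((yaw+np.arctan2(e[1],e[0]))/2); print('origin',o)
pickle.dump((Rz,o),open("rig.pkl","wb"))
pr=lambda p:Rz@np.array(p)+o
# checks
print('weight etc in rig: bar',[ (Rz.T@(P[v,u]-o)).round(4) for u,v in ((332,219),(331,219),(358,216),(358,214))])
n=np.array([-.5,0,np.cos(np.pi/6)])
print('dial grip predicted',pr(np.array([.015,.103,.075])+.037*n), 'clamp',pr([0,-.02,.1]), 'bar',pr([0,-.1,.108]))
print('px', proj(c,[pr([0,-.1,.108]),pr([.015,.103,.075]),pr(np.array([.015,.103,.075])+.044*n),pr([0,-.18,.1])]))
# blade line in rig frame: all points
Q=(P-o)@Rz; m=(abs(Q[...,0])<.02)&(Q[...,1]<-.06)&(Q[...,1]>-.18)&(Q[...,2]>.08); q=Q[m]
print(len(q),'x mid',(q[:,0].min()+q[:,0].max())/2,'zfit',np.polyfit(q[:,1],q[:,2],1))
# panel plane
m=(abs(Q[...,0]-.015)<.06)&(abs(Q[...,1]-.103)<.07)&(Q[...,2]>.03)&(c["image"].min(-1)>130)
q=Q[m]; a=np.linalg.lstsq(np.c_[q[:,:2],np.ones(len(q))],q[:,2],rcond=None)[0]; print('plane',a,'z at centre',a@[.015,.103,1])
# grip bar top: points highest above plane
h=((Q-[.015,.103,.075])@n); m=(h>.036)&(h<.055)&(abs(Q[...,1]-.103)<.05)&(abs(Q[...,0]-.0)<.06)
q=Q[m]; print('gripbar',len(q),q.mean(0),np.linalg.svd(q-q.mean(0))[2][0], np.median(h[m]))
E
```

```text
[0.4958239  0.23543708 0.01      ] [ 0.55890487 -0.15553846  0.01      ] [ 0.75445021 -0.12421741  0.01      ] 0.396031668880652 0.19803783901822583
yaw AB 0.1599639756079283
yaw BD 0.15882379270417565
plate mid [0.62513706 0.05560984 0.01      ]
origin [0.62354986 0.06548307 0.        ]
weight etc in rig: bar [array([-0.0005, -0.0995,  0.107 ]), array([-0.001 , -0.0966,  0.1113]), array([-0.0021, -0.1711,  0.1057]), array([ 0.0036, -0.172 ,  0.105 ])]
dial grip predicted [0.60374609 0.16662189 0.10704294] clamp [0.62672425 0.0457366  0.1       ] bar [ 0.63942184 -0.03324929  0.108     ]
px [[332.14547048 218.71748543]
 [259.13130444 226.11545929]
 [258.33857039 231.32130945]
 [360.92851546 215.24494426]]
395 x mid 0.0014216670976740248 zfit [-0.01670339  0.10321889]
plane [0.57679969 0.00284641 0.06580299] z at centre 0.07474816127508888
gripbar 75 [-0.00481302  0.10255414  0.11376821] [-0.79934956  0.35849514 -0.48220484] 0.043753036348700744
```

Request:
arm_command([
  [[0,0,0.1434],[0,0,0],-1],
  [[0,0,0.1434],[0,0,0],-1],
  [[0,0,0.1434],[0,0,0],-1],
  [[0,0,0.1434],[0,0,0],-1],
  [[0,0,0.1434],[0,0,0],-1],
  [[0,0,0.1434],[0,0,0],-1],
  [[0,0,0.1434],[0,0,0],-1],
  [[0,0,0.1434],[0,0,0],-1],
  [[0,0,0.1434],[0,0,0],-1],
  [[0,0,0.1434],[0,0,0],-1],
])

```text
clock: 0.93
eef_pos: [0.1685, 0.5757, 0.2496]
tool_rot: [2.044, 2.386, -0.002]
force: [-0.2, 0.5, -0.4]
opening: 0.0001
grip_force: 0.0
```

Request:
arm_command([
  [[0,0,0],[-0.0845,0.0459,0],-1],
  [[0,0,0],[-0.0845,0.0459,0],-1],
  [[0,0,0],[-0.0845,0.0459,0],-1],
  [[0,0,0],[-0.0845,0.0459,0],-1],
  [[0,0,0],[-0.0845,0.0459,0],-1],
  [[0,0,0],[-0.0845,0.0459,0],-1],
  [[0,0,0],[-0.0845,0.0459,0],-1],
  [[0,0,0],[-0.0845,0.0459,0],-1],
  [[0,0,0],[-0.0845,0.0459,0],-1],
  [[0,0,0],[-0.0845,0.0459,0],-1],
  [[0,0,0],[-0.0845,0.0459,0],-1],
  [[0,0,0],[-0.0845,0.0459,0],-1],
  [[0,0,0],[-0.0845,0.0459,0],-1],
  [[0,0,0],[-0.0845,0.0459,0],-1],
  [[0,0,0],[-0.0845,0.0459,0],-1],
  [[0,0,0],[-0.0845,0.0459,0],-1],
  [[0,0,0],[-0.0845,0.0459,0],-1],
  [[0,0,0],[-0.0845,0.0459,0],-1],
  [[0,0,0],[-0.0845,0.0459,0],-1],
  [[0,0,0],[-0.0845,0.0459,0],-1],
])

```text
clock: 2.6
eef_pos: [0.6394, -0.0349, 0.2496]
tool_rot: [-2.037, -2.391, 0.001]
force: [1.0, -0.1, -0.3]
opening: -0.0002
grip_force: 0.0
```

Request:
arm_command([
  [[0,0,0],[0.004,0,0.034],-1],
  [[0,0,0],[0,0,0.034],-1],
  [[0,0,0],[0,0,0.034],-1],
  [[0,0,0],[0,0,0.034],-1],
  [[0,0,0],[0,0,0.034],-1],
  [[0,0,0],[0,0,0.034],-1],
  [[0,0,0],[0,0,0.034],-1],
  [[0,0,0],[0,0,0.034],-1],
  [[0,0,0],[0,0,0],-1],
  [[0,0,0],[0,0,0],-1],
])

```text
clock: 3.43
eef_pos: [0.6378, -0.0314, 0.1402]
tool_rot: [-2.036, -2.39, 0.002]
force: [-0.7, -0.2, 0.1]
opening: 0.0003
grip_force: 0.0
```

Request:
arm_command([
  [[0,0,0],[0,0,0],-1],
  [[0,0,0],[0,0,0],-1],
])

```text
clock: 3.6
eef_pos: [0.6389, -0.0316, 0.1429]
tool_rot: [2.036, 2.39, 0.002]
force: [-0.5, 0.9, -0.1]
opening: 0.0001
grip_force: 0.0
```

Request:
arm_command([
  [[0,0,0],[0,0,0.005],-1],
  [[0,0,0],[0,0,0.005],-1],
  [[0,0,0],[0,0,0.005],-1],
  [[0,0,0],[0,0,0],-1],
])

```text
clock: 3.93
eef_pos: [0.6382, -0.0315, 0.135]
tool_rot: [-2.037, -2.391, 0.001]
force: [-0.3, -0.1, -0.4]
opening: 0.0001
grip_force: 0.0
```

Request:
arm_command([
  [[0,0,0],[0,0,0.005],-1],
  [[0,0,0],[0,0,0],-1],
])

```text
clock: 4.1
eef_pos: [0.6382, -0.0316, 0.133]
tool_rot: [-2.037, -2.391, 0.001]
force: [0.3, 0.3, 0.6]
opening: 0.0001
grip_force: 0.0
```

Request:
arm_command([
  [[0,0,0],[0,0,0.005],-1],
  [[0,0,0],[0,0,0],-1],
])

```text
clock: 4.27
eef_pos: [0.6383, -0.0315, 0.131]
tool_rot: [-2.037, -2.391, 0.0]
force: [0.7, 0.2, -0.7]
opening: 0.0001
grip_force: 0.0
```

Request:
arm_command([
  [[0,0,0],[0,0,0.005],-1],
  [[0,0,0],[0,0,0],-1],
])

```text
clock: 4.43
eef_pos: [0.6384, -0.0316, 0.1292]
tool_rot: [-2.037, -2.392, 0.0]
force: [0.9, 0.7, 0.8]
opening: 0.0
grip_force: 0.5
```

Request:
arm_command([
  [[0,0,0],[0,0,0.005],-1],
  [[0,0,0],[0,0,0],-1],
])

```text
clock: 4.6
eef_pos: [0.6385, -0.0317, 0.1278]
tool_rot: [2.037, 2.391, 0.0]
force: [-0.7, -0.5, 3.1]
opening: 0.0001
grip_force: 1.5
```

Request:
arm_command([
  [[0,0,0],[0,0,0.005],-1],
  [[0,0,0],[0,0,0],-1],
])

```text
clock: 4.77
eef_pos: [0.6386, -0.0318, 0.1258]
tool_rot: [2.037, 2.391, 0.0]
force: [0.6, -1.0, 4.0]
opening: 0.0
grip_force: 2.1
```

Request:
arm_command([
  [[0,0,0],[0,0,0.005],-1],
  [[0,0,0],[0,0,0],-1],
])

```text
clock: 4.93
eef_pos: [0.6386, -0.0318, 0.1238]
tool_rot: [2.037, 2.391, 0.0]
force: [0.3, -1.8, 5.3]
opening: 0.0003
grip_force: 2.6
```

Request:
arm_command([
  [[0,0,0],[0,0,0.005],-1],
  [[0,0,0],[0,0,0],-1],
])

```text
clock: 5.1
eef_pos: [0.6387, -0.0319, 0.122]
tool_rot: [2.037, 2.39, 0.001]
force: [0.7, -1.7, 5.8]
opening: -0.0002
grip_force: 3.1
```

Request:
arm_command([
  [[0,0,0],[0,0,0.005],-1],
  [[0,0,0],[0,0,0.005],-1],
  [[0,0,0],[0,0,0.005],-1],
  [[0,0,0],[0,0,0],-1],
])

```text
clock: 5.43
eef_pos: [0.6388, -0.0319, 0.1167]
tool_rot: [2.036, 2.39, 0.001]
force: [-1.5, -2.3, 8.5]
opening: 0.0002
grip_force: 4.4
```

```bash
cat >> h.py <<'E'
def avg(n=10,cam="side"):
    from station import r, read_camera
    F=[];X=[];G=[]
    for i in range(n):
        c=read_camera(cam); o=r.observe(); F.append(o["force"]);X.append(o["eef_pos"]);G.append(o["grip_force"])
    F=np.array(F); print("t",o["clock"],"F",F.mean(0).round(2),"std",F.std(0).round(2),"norm",np.linalg.norm(F.mean(0)).round(2),"tcp",np.mean(X,0).round(4),"grip",np.mean(G).round(2))
    return c
E
python3 -c "
from h import *
avg(6)"
```

```text
t 5.7333 F [-1.29 -1.63  8.8 ] std [0.42 0.34 0.13] norm 9.04 tcp [ 0.6389 -0.0319  0.1171] grip 4.35
```

Request:
arm_command([
  [[0,0,0],[0,0,0.0045],-1],
  [[0,0,0],[0,0,0],-1],
  [[0,0,0],[0,0,0],-1],
])

```text
clock: 5.98
eef_pos: [0.6389, -0.0318, 0.1155]
tool_rot: [2.036, 2.39, 0.002]
force: [-1.8, -0.9, 10.6]
opening: -0.0001
grip_force: 4.8
```

```bash
python3 -c "
from h import *
c=avg(12); pickle.dump(c,open('side1.pkl','wb'))
crop(c,320,200,100,100,6,'press1.png')
c=avg(3,'top'); pickle.dump(c,open('top1.pkl','wb'))"
```

```text
t 6.5833 F [-1.38 -1.28  9.54] std [0.5  0.47 0.53] norm 9.73 tcp [ 0.6389 -0.0319  0.1157] grip 4.75
t 6.7333 F [-1.63 -0.9   9.48] std [0.3  0.43 0.46] norm 9.66 tcp [ 0.6389 -0.0319  0.1157] grip 4.75
```

View pics/press1.png

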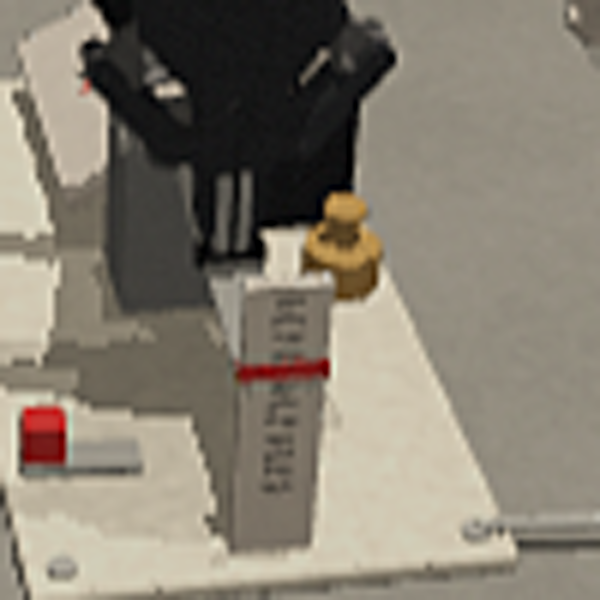

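The side view shows the closed fingers on the bar at (232,210), while the post hides the tip (red band at (283,370)), so I take the tip from the top camera's depth.

Request:
arm_command([
  [[0,0,0],[0,0,0.0015],-1],
  [[0,0,0],[0,0,0],-1],
  [[0,0,0],[0,0,0],-1],
  [[0,0,0],[0,0,0],-1],
  [[0,0,0],[0,0,0],-1],
])

```text
clock: 7.15
eef_pos: [0.6389, -0.0318, 0.1151]
tool_rot: [2.036, 2.39, 0.002]
force: [-1.3, -0.4, 9.7]
opening: -0.0
grip_force: 4.9
```

```bash
python3 -c "
from h import *
Rz,o=pickle.load(open('rig.pkl','rb'))
c1=avg(5,'top'); pickle.dump(c1,open('top2.pkl','wb'))
for n in ('top','top1','top2'):
    c=pickle.load(open(n+'.pkl','rb')); Q=(cloud(c)-o)@Rz
    m=(abs(Q[...,0])<.009)&(Q[...,1]<-.12)&(Q[...,1]>-.178)&(Q[...,2]>.06)&(Q[...,2]<.115)
    q=Q[m]; p=np.polyfit(q[:,1],q[:,2],1); y=(c['image'][...,0]>150)&(c['image'][...,1]>130)&(c['image'][...,2]<90)&(abs(Q[...,0])<.03)&(abs(Q[...,1]+.17)<.03)
    print(n,len(q),p,'z tip top',np.polyval(p,-.18),'yellow',y.sum(),np.median(Q[y],0) if y.any() else '', np.argwhere(y).mean(0)[::-1])
q=np.array([[0,-.175,.1015+d] for d in (-.03,-.025,-.02,-.015,0)]); print(proj(c,q@Rz.T+o))
crop(c,320,190,70,60,8,'tip.png')
"
```

```text
t 7.4 F [-1.86 -1.52  9.62] std [0.39 0.57 0.28] norm 9.92 tcp [ 0.6389 -0.0318  0.1152] grip 4.9
top 133 [-0.02446695  0.10152982] z tip top 0.10593386630519201 yellow 30 [ 0.00280929 -0.17418932  0.10610858] [358.83333333 214.93333333]
top1 51 [0.19740984 0.11277307] z tip top 0.07723930009639515 yellow 0  [nan nan]
top2 49 [0.17420417 0.10807492] z tip top 0.07671816874288902 yellow 0  [nan nan]
[[358.32560843 217.66985951]
 [358.4637349  217.29568633]
 [358.60288308 216.91874546]
 [358.74306432 216.53900607]
 [359.16992286 215.38268165]]<string>:9: RuntimeWarning: Mean of empty slice.
  ret = um.true_divide(
```

View pics/tip.png

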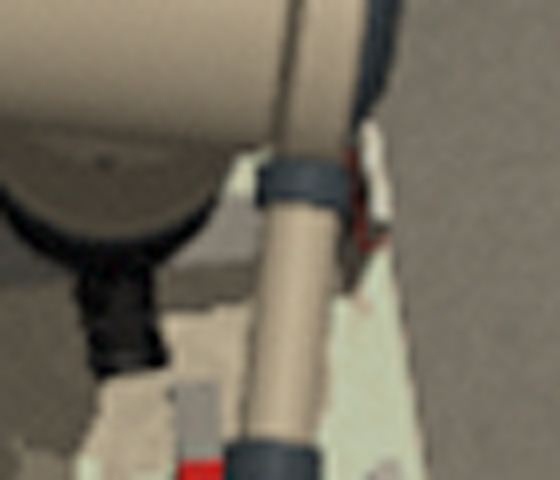

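The blade shows only at (240,230); the arm hides the tip from above too. Blade depth and the TCP height agree on a tip at about 76.5 mm, 23.6 mm low, so I need 6 clicks, from 20° to 140°. Now I lift off, tilt, and pre-turn.

Request:
arm_command([
  [[0,0,0],[0,0,-0.06],-1],
  [[0,0,0],[0,0,-0.09],-1],
  [[0,0,0],[0,0,-0.09],-1],
  [[0,0,0],[0,0,-0.09],-1],
  [[-0.1333,0,0],[0,0,0],1],
  [[-0.1333,0,0],[0,0,0],1],
  [[-0.1333,0,0],[0,0,0],1],
  [[-0.1333,0,0],[0,0,0],1],
  [[-0.1333,0,0],[0,0,0],1],
  [[0,0,-0.1556],[0,0,0],1],
  [[0,0,-0.1556],[0,0,0],1],
  [[0,0,-0.1556],[0,0,0],1],
  [[0,0,-0.1556],[0,0,0],1],
  [[0,0,-0.1556],[0,0,0],1],
  [[0,0,-0.1556],[0,0,0],1],
  [[0,0,-0.1556],[0,0,0],1],
  [[0,0,-0.1556],[0,0,0],1],
  [[0,0,-0.1556],[0,0,0],1],
  [[0,0,-0.1556],[0,0,0],1],
])

```text
clock: 8.98
eef_pos: [0.6381, -0.0313, 0.2437]
tool_rot: [0.24, 2.62, 0.176]
force: [-0.9, 1.2, 0.2]
opening: 0.0853
grip_force: 0.0
```

```bash
cat >> h.py <<'E'
def delta(P,Rd):
    from station import r
    o=r.observe(); T=R.from_rotvec(o["tool_rot"]).as_matrix()
    print("q",np.round(o["q"],3),"F",o["force"].round(2)); print("tcp",o["eef_pos"].round(4),"shift",((T.T@(P-o["eef_pos"]))/.4).round(4),"turn",(R.from_matrix(T.T@Rd).as_rotvec()/(np.pi/4)).round(4))
def dialpose(ang,h):
    Rz,o=pickle.load(open('rig.pkl','rb'))
    n=np.array([-.5,0,3**.5/2]); up=np.array([3**.5/2,0,.5]); rt=np.array([0,-1.,0])
    x=np.cos(ang)*up+np.sin(ang)*rt; z=-n; y=np.cross(z,x)
    return Rz@(np.array([.015,.103,.075])+h*n)+o, Rz@np.c_[x,y,z]
E
python3 -c "
from h import *
delta(*dialpose(.349,.16)); delta(*dialpose(.349,.039))"
```

```text
q [-0.189 -0.23   1.624  0.181  1.257 -1.59 ] F [-0.93  1.21  0.24]
tcp [ 0.6381 -0.0313  0.2437] shift [ 0.3347  0.4137 -0.0137] turn [ 4.5000e-03  9.0000e-04 -3.9919e+00]
q [-0.189 -0.23   1.624  0.181  1.257 -1.59 ] F [-0.93  1.21  0.24]
tcp [ 0.6381 -0.0313  0.2437] shift [0.334  0.4136 0.2888] turn [ 4.5000e-03  9.0000e-04 -3.9919e+00]
```

Request:
arm_command([
  [[0,0,0.008],[0.0418,0.0517,-0.0017],1],
  [[0,0,0],[0.0418,0.0517,-0.0017],1],
  [[0,0,0],[0.0418,0.0517,-0.0017],1],
  [[0,0,0],[0.0418,0.0517,-0.0017],1],
  [[0,0,0],[0.0418,0.0517,-0.0017],1],
  [[0,0,0],[0.0418,0.0517,-0.0017],1],
  [[0,0,0],[0.0418,0.0517,-0.0017],1],
  [[0,0,0],[0.0418,0.0517,-0.0017],1],
  [[0,0,0],[0,0,0],1],
  [[0,0,0],[0,0,0],1],
])

```text
clock: 9.82
eef_pos: [0.5446, 0.1589, 0.2146]
tool_rot: [0.252, 2.619, 0.18]
force: [-0.9, -0.7, -0.6]
opening: 0.0855
grip_force: 0.0
```

```bash
python3 -c "
from h import *
delta(*dialpose(.349+np.pi,.039))"
```

```text
q [ 0.248 -0.443  1.843 -0.045  1.222 -1.126] F [-0.88 -0.74 -0.58]
tcp [0.5446 0.1589 0.2146] shift [ 0.0027 -0.0063  0.3024] turn [ 0.0011 -0.0029 -0.0038]
```

Request:
arm_command([
  [[0,0,0],[0.0027,-0.0063,0.04],1],
  [[0,0,0],[0,0,0.05],1],
  [[0,0,0],[0,0,0.05],1],
  [[0,0,0],[0,0,0.05],1],
  [[0,0,0],[0,0,0.03],1],
  [[0,0,0],[0,0,0.03],1],
  [[0,0,0],[0,0,0.02],1],
  [[0,0,0],[0,0,0.02],1],
  [[0,0,0],[0,0,0.012],1],
  [[0,0,0],[0,0,0],1],
])

```text
clock: 10.65
eef_pos: [0.6038, 0.1649, 0.1093]
tool_rot: [0.257, 2.618, 0.179]
force: [-0.5, 0.4, -0.7]
opening: 0.0855
grip_force: 0.0
```

```bash
python3 -c "
from h import *
delta(*dialpose(.349+np.pi,.039)); c=avg(2,'side'); crop(c,310,160,100,90,6,'grip.png')"
```

```text
q [ 0.23  -0.233  1.866 -0.042  0.987 -1.131] F [-0.47  0.43 -0.66]
tcp [0.6038 0.1649 0.1093] shift [0.0036 0.0032 0.0002] turn [-0.0005 -0.0015 -0.0073]
t 10.75 F [0.06 0.03 0.04] std [0.01 0.71 0.17] norm 0.08 tcp [0.6039 0.165  0.1104] grip 0.0
```

View pics/grip.png

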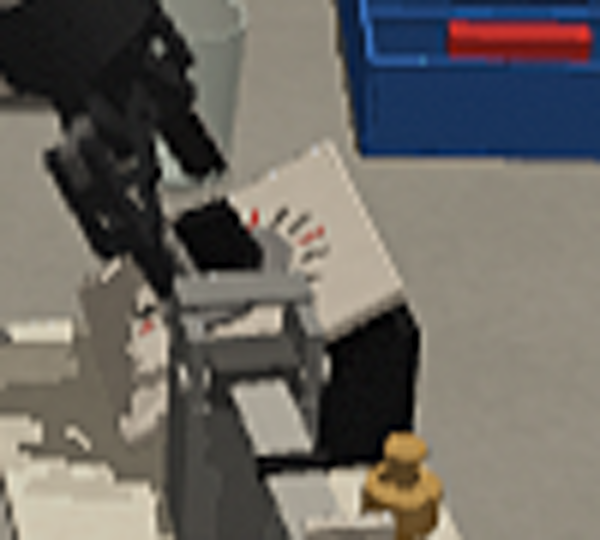

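The bar at (215,235) sits between the open fingers at (200,160) and (150,280). I'll close on it.

Request:
arm_command([
  [[0,0,0],[0.003,0.003,0],-1],
  [[0,0,0],[0,0,0],-1],
  [[0,0,0],[0,0,0],-1],
  [[0,0,0],[0,0,0],-1],
  [[0,0,0],[0,0,0],-1],
  [[0,0,0],[0,0,0],-1],
  [[0,0,0],[0,0,0],-1],
  [[0,0,0],[0,0,0],-1],
  [[0,0,0],[0,0,0],-1],
  [[0,0,0],[0,0,0],-1],
])

```text
clock: 11.58
eef_pos: [0.603, 0.1674, 0.1105]
tool_rot: [0.256, 2.616, 0.182]
force: [-2.9, 5.0, 2.0]
opening: 0.0127
grip_force: 60.6
```

Request:
arm_command([
  [[0,0,0.1333],[0,0,0],-1],
  [[0,0,0.1333],[0,0,0],-1],
  [[0,0,0.1333],[0,0,0],-1],
  [[0,0,0.1333],[0,0,0],-1],
  [[0,0,0.1333],[0,0,0],-1],
  [[0,0,0.1333],[0,0,0],-1],
  [[0,0,0.1333],[0,0,0],-1],
  [[0,0,0.1333],[0,0,0],-1],
  [[0,0,0.1333],[0,0,0],-1],
  [[0,0,0.1333],[0,0,0],-1],
  [[0,0,0],[0,0,0],-1],
])

```text
clock: 12.5
eef_pos: [0.6026, 0.1672, 0.1103]
tool_rot: [1.592, 2.212, 0.517]
force: [-4.4, 3.5, 3.1]
opening: 0.0127
grip_force: 60.9
```

```bash
python3 -c "
from h import *
delta(*dialpose(np.radians(80)+np.pi,.039)); delta(*dialpose(np.radians(140)+np.pi,.039)); from station import r; print(r.observe()['moment'])"
```

```text
q [ 0.235 -0.236  1.867 -0.043  0.988 -0.074] F [-4.37  3.53  3.09]
tcp [0.6026 0.1672 0.1103] shift [-0.0015 -0.0022  0.0033] turn [ 0.0002 -0.002  -0.014 ]
q [ 0.235 -0.236  1.867 -0.043  0.988 -0.074] F [-4.37  3.53  3.09]
tcp [0.6026 0.1672 0.1103] shift [-0.0015 -0.0022  0.0033] turn [-8.0000e-04 -1.9000e-03  1.3193e+00]
[0.52947243 0.73035991 0.44108367]
```

Following well. Another 60°.

Request:
arm_command([
  [[0,0,0.1333],[0,0,0],-1],
  [[0,0,0.1333],[0,0,0],-1],
  [[0,0,0.1333],[0,0,0],-1],
  [[0,0,0.1333],[0,0,0],-1],
  [[0,0,0.1333],[0,0,0],-1],
  [[0,0,0.1333],[0,0,0],-1],
  [[0,0,0.1333],[0,0,0],-1],
  [[0,0,0.1333],[0,0,0],-1],
  [[0,0,0.1333],[0,0,0],-1],
  [[0,0,0.1333],[0,0,0],-1],
  [[0,0,0],[0,0,0],-1],
  [[0,0,0],[0,0,0],-1],
])

```text
clock: 13.5
eef_pos: [0.6024, 0.1674, 0.1101]
tool_rot: [2.651, 1.204, 0.752]
force: [-5.9, 3.6, 4.0]
opening: 0.0125
grip_force: 61.1
```

```bash
python3 -c "
from h import *
delta(*dialpose(np.radians(140)+np.pi,.039))"
```

```text
q [ 0.235 -0.236  1.867 -0.043  0.989  0.967] F [-5.92  3.58  3.98]
tcp [0.6024 0.1674 0.1101] shift [-0.0025  0.0012  0.0033] turn [-0.0027 -0.0008 -0.0073]
```

Request:
arm_command([
  [[0,0,0],[0,0,0],1],
  [[0,0,0],[0,0,0],1],
  [[0,0,0],[0,0,0],1],
  [[0,0,0],[0,0,0],1],
  [[0,0,0],[0,0,0],1],
  [[0,0,0],[0,0,0],1],
  [[0,0,0],[0,0,0],1],
  [[0,0,0],[0,0,0],1],
  [[0,0,0],[0,0,-0.03],1],
  [[0,0,0],[0,0,-0.05],1],
  [[0,0,0],[0,0,-0.06],1],
  [[0,0,0],[0,0,-0.08],1],
  [[0,0,0],[0,0,-0.08],1],
  [[0,0,0],[0,0,-0.08],1],
])

```text
clock: 14.67
eef_pos: [0.5265, 0.1541, 0.2435]
tool_rot: [2.649, 1.203, 0.753]
force: [0.5, -0.2, 0.1]
opening: 0.0852
grip_force: 0.0
```

Request:
arm_command([
  [[0,0,-0.1389],[0,0,0],-1],
  [[0,0,-0.1389],[0,0,0],-1],
  [[0,0,-0.1389],[0,0,0],-1],
  [[0,0,-0.1389],[0,0,0],-1],
  [[0,0,-0.1389],[0,0,0],-1],
  [[0,0,-0.1389],[0,0,0],-1],
  [[0,0,-0.1389],[0,0,0],-1],
  [[0,0,-0.1389],[0,0,0],-1],
  [[0.1333,0,0],[0,0,0],-1],
  [[0.1333,0,0],[0,0,0],-1],
  [[0.1333,0,0],[0,0,0],-1],
  [[0.1333,0,0],[0,0,0],-1],
  [[0.1333,0,0],[0,0,0],-1],
])

```text
clock: 15.75
eef_pos: [0.5277, 0.1544, 0.2438]
tool_rot: [-2.04, -2.384, -0.0]
force: [-0.5, 0.7, 1.0]
opening: 0.0
grip_force: 0.0
```

```bash
python3 -c "
from h import *
Rz,o=pickle.load(open('rig.pkl','rb'))
Rd=Rz@np.array([[0,1,0],[1,0,0],[0,0,-1.]])
delta(Rz@[0,-.1,.25]+o,Rd)
c=avg(1,'side'); crop(c,310,160,100,140,4,'dial2.png')
c=avg(2,'top'); Q=(cloud(c)-o)@Rz; n=np.array([-.5,0,.866])
h=((Q-[.015,.103,.075])@n); m=(h>.036)&(h<.050)&(abs(Q[...,1]-.103)<.05)&(abs(Q[...,0])<.06)
q=Q[m]; print(len(q)); 
if len(q)>9:
  d=np.linalg.svd(q-q.mean(0))[2][0]; print(q.mean(0),d,np.degrees(np.arctan2(-d[1],d[0]*.866+d[2]*.5))%180)
m=(abs(Q[...,0])<.009)&(Q[...,1]<-.12)&(Q[...,1]>-.178)&(Q[...,2]>.06)&(Q[...,2]<.14); q=Q[m]; print(np.polyfit(q[:,1],q[:,2],1),len(q))
"
```

```text
q [ 0.221 -0.044  1.379  0.003  1.808  0.066] F [-0.46  0.67  1.03]
tcp [0.5277 0.1544 0.2438] shift [-0.5066  0.2033 -0.0175] turn [-0.0026 -0.0037 -0.0052]
t 15.8 F [-1.61 -1.41 -1.87] std [0. 0. 0.] norm 2.84 tcp [0.529  0.1543 0.2394] grip 0.0
t 15.9 F [ 0.28 -0.19 -0.67] std [0.01 0.09 0.75] norm 0.75 tcp [0.529  0.1543 0.2394] grip 0.0
0
[-0.20367521  0.09523005] 142
```

View pics/dial2.png

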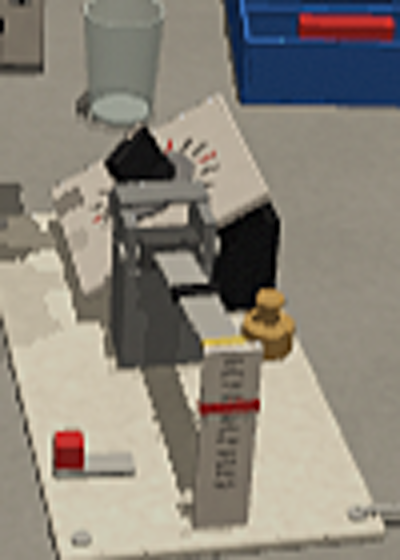

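The dial bar now points toward the far side (140,150). The spring is tilted up with its yellow tip at (225,342), well above the band at (230,405). The blade slope has changed by about 0.157 rad, which matches 6 clicks. Next is the second press.

Request:
arm_command([
  [[0,0,-0.005],[-0.0362,0.0145,0],-1],
  [[0,0,0],[-0.0362,0.0145,0],-1],
  [[0,0,0],[-0.0362,0.0145,0],-1],
  [[0,0,0],[-0.0362,0.0145,0],-1],
  [[0,0,0],[-0.0362,0.0145,0],-1],
  [[0,0,0],[-0.0362,0.0145,0],-1],
  [[0,0,0],[-0.0362,0.0145,0],-1],
  [[0,0,0],[-0.0362,0.0145,0],-1],
  [[0,0,0],[-0.0362,0.0145,0],-1],
  [[0,0,0],[-0.0362,0.0145,0],-1],
  [[0,0,0],[-0.0362,0.0145,0],-1],
  [[0,0,0],[-0.0362,0.0145,0],-1],
  [[0,0,0],[-0.0362,0.0145,0],-1],
  [[0,0,0],[-0.0362,0.0145,0],-1],
  [[0,0,0],[0,0,0],-1],
])

```text
clock: 17.15
eef_pos: [0.6413, -0.0362, 0.2399]
tool_rot: [-2.04, -2.387, -0.001]
force: [0.5, 0.1, -0.1]
opening: 0.0002
grip_force: 0.0
```

```bash
python3 -c "
from h import *
Rz,o=pickle.load(open('rig.pkl','rb'))
Rd=Rz@np.array([[0,1,0],[1,0,0],[0,0,-1.]])
avg(4)
delta(Rz@[0,-.099,.148]+o,Rd)"
```

```text
t 17.35 F [-0.19  0.21 -0.24] std [0.37 0.44 0.38] norm 0.37 tcp [ 0.6404 -0.0335  0.2405] grip 0.0
q [-0.105  0.202  1.125  0.003  1.815 -0.264] F [-0.51  0.64 -0.76]
tcp [ 0.6401 -0.0326  0.2409] shift [ 0.0005 -0.0019  0.2322] turn [-0.0002 -0.004   0.0001]
```

Request:
arm_command([
  [[0,0,0],[0,-0.002,0.045],-1],
  [[0,0,0],[0,0,0.045],-1],
  [[0,0,0],[0,0,0.045],-1],
  [[0,0,0],[0,0,0.045],-1],
  [[0,0,0],[0,0,0.03],-1],
  [[0,0,0],[0,0,0.02],-1],
  [[0,0,0],[0,0,0],-1],
  [[0,0,0],[0,0,0],-1],
  [[0,0,0],[0,0,0],-1],
])

```text
clock: 18.1
eef_pos: [0.6398, -0.0328, 0.1505]
tool_rot: [-2.038, -2.391, -0.005]
force: [-0.2, 0.4, -0.4]
opening: -0.0001
grip_force: 0.0
```

Request:
arm_command([
  [[0,0,0],[0,0,0.005],-1],
  [[0,0,0],[0,0,0.005],-1],
  [[0,0,0],[0,0,0.005],-1],
  [[0,0,0],[0,0,0],-1],
])

```text
clock: 18.43
eef_pos: [0.6392, -0.0329, 0.1426]
tool_rot: [-2.036, -2.389, -0.002]
force: [-0.1, -1.3, -0.9]
opening: 0.0001
grip_force: 0.0
```

Request:
arm_command([
  [[0,0,0],[0,0,0.005],-1],
  [[0,0,0],[0,0,0.005],-1],
  [[0,0,0],[0,0,0],-1],
])

```text
clock: 18.68
eef_pos: [0.6395, -0.0331, 0.1393]
tool_rot: [-2.038, -2.39, -0.003]
force: [-0.2, -1.0, 3.0]
opening: 0.0002
grip_force: 1.8
```

Request:
arm_command([
  [[0,0,0],[0,0,0.005],-1],
  [[0,0,0],[0,0,0.005],-1],
  [[0,0,0],[0,0,0],-1],
])

```text
clock: 18.93
eef_pos: [0.6397, -0.0331, 0.1356]
tool_rot: [-2.038, -2.39, -0.004]
force: [1.1, -1.7, 5.8]
opening: -0.0001
grip_force: 2.8
```

Request:
arm_command([
  [[0,0,0],[0,0,0.005],-1],
  [[0,0,0],[0,0,0.005],-1],
  [[0,0,0],[0,0,0.005],-1],
  [[0,0,0],[0,0,0],-1],
])

```text
clock: 19.27
eef_pos: [0.64, -0.0334, 0.1304]
tool_rot: [2.038, 2.39, 0.004]
force: [1.2, -1.9, 8.2]
opening: 0.0003
grip_force: 4.2
```

```bash
python3 -c "
from h import *
avg(6)"
```

```text
t 19.5667 F [-0.56 -1.82  8.63] std [0.45 0.69 0.34] norm 8.84 tcp [ 0.64   -0.0333  0.1308] grip 4.08
```

Request:
arm_command([
  [[0,0,0],[0,0,0.006],-1],
  [[0,0,0],[0,0,0],-1],
  [[0,0,0],[0,0,0],-1],
])

```text
clock: 19.82
eef_pos: [0.6401, -0.0334, 0.1287]
tool_rot: [2.038, 2.389, 0.005]
force: [-0.2, -2.1, 9.2]
opening: -0.0005
grip_force: 4.6
```

```bash
python3 -c "
from h import *
Rz,o=pickle.load(open('rig.pkl','rb'))
c=avg(14,'top'); Q=(cloud(c)-o)@Rz
for n in ('top1','top2',None):
    if n: Q=(cloud(pickle.load(open(n+'.pkl','rb')))-o)@Rz
    else: Q=(cloud(c)-o)@Rz
    m=(abs(Q[...,0])<.009)&(Q[...,1]<-.12)&(Q[...,1]>-.178)&(Q[...,2]>.07)&(Q[...,2]<.12); q=Q[m]
    s=(q[:,2]-.0015-.1)/(-.02-q[:,1]); print(n,len(q),q[:,1].min(),q[:,1].max(),'tip z',.1+.16*np.percentile(s,[25,50,75]))
"
```

```text
t 20.5167 F [-0.8  -1.93  9.3 ] std [0.54 0.45 0.56] norm 9.53 tcp [ 0.6401 -0.0333  0.1289] grip 4.6
top1 51 -0.15705690368904127 -0.12381749092176968 tip z [0.07529261 0.07834996 0.0796532 ]
top2 49 -0.15713655573697302 -0.12388026356401384 tip z [0.07331726 0.0767603  0.07834104]
None 53 -0.15826111982842347 -0.12345705833969911 tip z [0.10331851 0.10505506 0.10721165]
```

Request:
arm_command([
  [[0,0,0],[0,0,0.003],-1],
  [[0,0,0],[0,0,0],-1],
  [[0,0,0],[0,0,0],-1],
])

```text
clock: 20.77
eef_pos: [0.6402, -0.0335, 0.1279]
tool_rot: [2.037, 2.389, 0.005]
force: [-0.9, -0.9, 9.8]
opening: -0.0001
grip_force: 4.9
```

```bash
python3 -c "
from h import *
Rz,o=pickle.load(open('rig.pkl','rb'))
c=avg(18,'top'); Q=(cloud(c)-o)@Rz
m=(abs(Q[...,0])<.009)&(Q[...,1]<-.12)&(Q[...,1]>-.178)&(Q[...,2]>.07)&(Q[...,2]<.12); q=Q[m]
s=(q[:,2]-.0015-.1)/(-.02-q[:,1]); print(len(q),'tip z',.1+.16*np.percentile(s,[25,50,75]))
"
```

```text
t 21.6667 F [-0.91 -2.09  9.79] std [0.49 0.43 0.52] norm 10.05 tcp [ 0.6402 -0.0335  0.1279] grip 4.87
53 tip z [0.10063789 0.10371024 0.10597803]
```

Request:
arm_command([
  [[0,0,0],[0,0,0.0018],-1],
  [[0,0,0],[0,0,0],-1],
  [[0,0,0],[0,0,0],-1],
  [[0,0,0],[0,0,0],-1],
])

```text
clock: 22.0
eef_pos: [0.6402, -0.0335, 0.1273]
tool_rot: [2.037, 2.389, 0.005]
force: [-0.7, -2.6, 9.6]
opening: -0.0001
grip_force: 5.0
```

```bash
python3 -c "
from h import *
Rz,o=pickle.load(open('rig.pkl','rb'))
c=avg(14,'side'); crop(c,320,200,100,100,6,'press2.png')
"
```

```text
t 22.7 F [-0.91 -2.28 10.  ] std [0.46 0.53 0.56] norm 10.29 tcp [ 0.6402 -0.0335  0.1273] grip 5.04
```

View pics/press2.png

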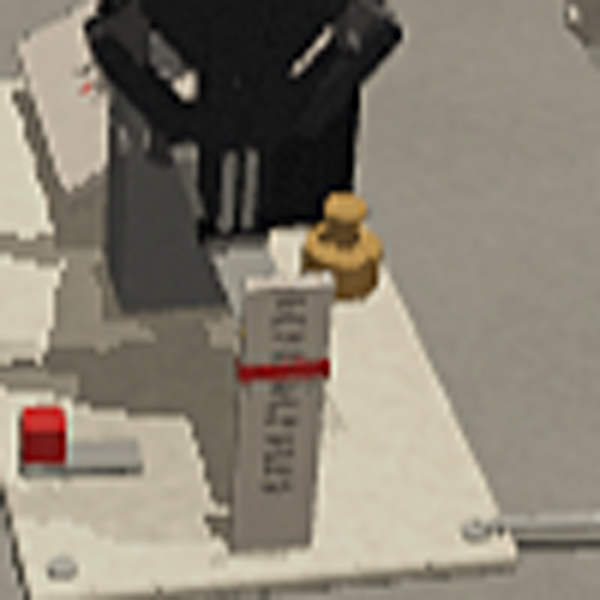

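The yellow tip edge shows faintly at (243,330) beside the post, just above the band. I'll check that sliver numerically before letting go.

```bash
python3 -c "
from h import *
from station import read_camera
Rz,o=pickle.load(open('rig.pkl','rb'))
c=read_camera('side'); im=c['image'].astype(int); s=(im[...,0]+im[...,1])/2-im[...,2]
print(s[248:262,356:364].astype(int))
# calibrate offset: red band on outer face centre
red=(im[...,0]-im[...,1]>60); red[:, :355]=0; red[:,380:]=0; red[:250]=0; red[275:]=0
print('red',np.argwhere(red).mean(0)[::-1],'pred',proj(c,(Rz@[0,-.196,.1]+o))) 
for z in (.094,.098,.1,.102,.106): print(z,proj(c,np.array([[-.012,-.17,z+.0015],[-.012,-.18,z+.0015],[-.012,-.18,z-.0015]])@Rz.T+o).round(1).tolist())
"
```

```text
[[ 3 10 16 14 13 23 21 19]
 [ 3  4 14 14 14 18 17 17]
 [ 8  7 12 14 14 18 18 18]
 [14 15 10 15 14 18 18 19]
 [18 20 18 12 14 17 18 19]
 [19 22 22 13 12 18 18 18]
 [21 22 21 17 29 17 17 18]
 [20 22 21 17 48 17 18 18]
 [21 22 21 21 23 17 17 17]
 [21 21 20 23 12 18 17 16]
 [16 17 18 22 12 18 18 17]
 [17 18 17 22 12 16 16 16]
 [18 17 16 30 20 26 22 26]
 [17 16 15 28 45 52 44 54]]
red [367.08333333 261.30555556] pred [[366.44611595 261.60958972]]
0.094 [[358.9, 257.1], [359.8, 259.6], [359.7, 260.6]]
0.098 [[359.0, 255.7], [359.9, 258.2], [359.8, 259.2]]
0.1 [[359.0, 255.0], [359.9, 257.5], [359.8, 258.5]]
0.102 [[359.0, 254.3], [359.9, 256.8], [359.9, 257.8]]
0.106 [[359.1, 252.9], [360.0, 255.4], [360.0, 256.4]]
```

The sliver's top edge gives a tip at about 102 mm. The TCP gives 100.6 and the top camera 102.5, so all three fall inside the band. Letting go.

Request:
arm_command([
  [[0,0,0],[0,0,0],-1],
  [[0,0,0],[0,0,0],-1],
  [[0,0,0],[0,0,-0.03],-1],
  [[0,0,0],[0,0,-0.06],-1],
  [[0,0,0],[0,0,-0.08],-1],
  [[0,0,0],[0,0,-0.08],-1],
  [[0,0,0],[0,0,-0.08],-1],
  [[0,0,0],[0,0,0],-1],
  [[0,0,0],[0,0,0],-1],
  [[0,0,0],[0,0,0],-1],
  [[0,0,0],[0,0,0],-1],
  [[0,0,0],[0,0,0],-1],
])

```text
clock: 23.75
eef_pos: [0.6388, -0.0331, 0.2542]
tool_rot: [-2.034, -2.387, 0.001]
force: [0.2, 0.5, 0.1]
opening: 0.0
grip_force: 0.0
```

```bash
python3 -c "
from h import *
avg(4)
from station import ticket; print(ticket.close_job())"
```

```text
t 23.95 F [ 0.14  0.33 -0.14] std [0.81 0.42 0.45] norm 0.39 tcp [ 0.639  -0.0331  0.2551] grip 0.0
the job is handed in; nothing more can be done
None
```

I handed the job in at about 24 s. The first press, at about 10 N, sank the tip about 23.6 mm below the band. I turned the dial 6 clicks clockwise, and the final press at about 10.3 N brought the tip to about 101–102 mm, inside the 96–104 mm band. The tip was mostly hidden, so that height is estimated from the TCP height and partial camera views. Everything was then let go; no verdict was returned.

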